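# Lock a trolley wheel on its axle with a push nut

## Robot

A 6-joint arm with a two-finger parallel gripper is mounted at the origin on a cart in front of the work surface, level with it; the furniture and walls round the work are solid. World frame = base frame: x ahead of the robot, y to its left, z up, the work surface at z = 0. Lengths are in m, angles in rad, forces in N, time in s.
With the tool pointing down it reaches from about 0.225 to 0.875 m from the base axis. Payload 3.4 kg.
Tool frame: the origin (TCP) lies at the very end of the fingers, on their centre line; the grasp point (between the pads) lies 19 mm behind it; z points along the fingers, y is the direction in which the jaws open and shut (so a half turn about z gives the same grasp; the last joint's range is limited). The gripper opens to 85 mm and grips with 20 to 120 N. Pads are 22 mm wide; open, the fingers measure 114 mm over their backs; the gripper's body (76 mm by 85 mm) begins 54 mm behind the grasp point. The pads swing forward as they close: fully open they stand 13 mm farther back than shut.
Start: joints at [1.074, 0.276, 1.505, -0, 1.361, -0.121], TCP at [0.211, 0.535, 0.231] pointing down, gripper open.
Joint ranges: [-2.89, 2.89], [-0.75, 2.08], [0.22, 2.7], [-1.18, 4.32], [0.11, 2.71], [-2.7, 2.7]. Speed limits (rad/s): [2.57, 2.57, 3.14, 3.14, 3.14, 3.14].

## Interface

Orientations are given as a unit quaternion [w, x, y, z].
In Python, from rig import manip gives the robot as it stands. The module is installed in compiled form; this text tells all that it offers.
- The arm moves only by the tool carry_out, never from a script. Its argument "moves" is one flat list of numbers, 5 for each row, row after row: the opening in per cent of the stroke, from 0 (shut) to 100 (fully open), then the shift along the world's x, y, z in cm, then the turn about the world's z in rad. A call has exactly 10 rows; each row shifts and turns the commanded pose from where the row before left it; what a row does not reach is not made up. A row lasts 1/10 s, in which the tool goes at most 50 mm and 8.59 degrees, less where a joint would pass 70% of its speed; a pose out of reach is approached as far as the arm can. A call is refused whole if a number of a shift passes 5 or a number of a turn 0.15, either way. A call with a gripper value outside its range is refused whole. The fingers move at their own pace and stop on an object; "squeeze" is the grip in N (left out, the last holds). Time passes only in rows, so rows that do not move let the fingers close, or fill a call up. It gives the time, the measured TCP pose, the force and the opening at its end, in the units of the state.
- manip.get_state(): the state, without advancing time (a new reading comes with each control period).
- manip.get_image(name): name is "scene" or "top" or "wrist"; returns the picture (400x640x3 uint8, red, green, blue); there is no depth.
- manip.camera_info(name): a dict with "fov_y" (degrees; the focal length in pixels is half the picture's height over the tangent of half this angle, whatever the lens; pixels are square), "cx", "cy" (the principal point, pixels), "rvec" (rotation vector, rad) and "tvec" (3), from world to camera coordinates, as OpenCV has them; the wrist camera has in their place "hand_eye" (4x4, takes a point from camera to tool coordinates, whose origin is the TCP and whose axes are the flange's). Camera axes: x right, y down, z forward; pixel columns grow to the right and rows downward; lengths in m; the calibration is good to about 2 mm. A picture is of the moment at which its call begins: read the wrist's pose just before it. camera_info takes no time and is no camera call.
- manip.sign_off(): hands the job in, once; it reports no verdict.
The state is a dict: "clock": time; "qpos": joint angles; "qd": joint speeds; "effort": joint torques, N m; "position": TCP position; "ee_rot": TCP orientation; "contact_force": force on the tool from outside, world axes, zero at the start; "moment": the same for the moment, N m; "width": finger opening in m.
Only numpy, scipy, OpenCV 4.12 (cv2) and the standard library are available. Lean on these libraries where they do the work, as an engineer would, in place of code of your own. Each camera call takes 0.05 s, during which the arm holds its last target. There are 200 camera calls.

## Task

Pick up the flanged push nut, set it flange down over the pointed top of the wheel's upright axle and press it straight down until it bears tight on the hub and pushes the wheel a few millimetres down on its spring washer, then let go. Feel for the hub and go gently: do not squash the spring washer flat. Leave the other loose things on the table where they are.

Things in the scene. Friction and masses are not known exactly. Their poses are not given: they have to be found in the camera images.
- nut_center (a point): Centre of the push nut, on its axis 14 mm above its underside, z up the axis. A loose dark ribbed steel collar, 30 to 32 mm across, 28 mm high over all, open at both ends, on a bright steel flange 40 mm across and 4 mm thick. It stands flange down and goes on that way up. Grasp the collar from above, fingertips just above the flange. About 0.1 kg.
- nut_teeth (a point): On the nut's axis 8 mm above its underside: centre of four sprung teeth that stand in to a 9 mm circle (the flange's mouth is 15 mm wide). They give way up and outward: pressed down the axle the nut slides against a steady drag, about 3 to 9 N, unknown and differing from run to run; pulled up, it bites and holds.
- axle_tip (a point): Highest point of the axle, 130 mm above the table, z up. The axle is a fixed plain upright steel rod, 12 mm in diameter, its last 10 mm tapering to a blunt 3 mm point. The wheel is on it already.
- axle_block: Block fixed to the table, 110 mm square, 30 mm high, that carries the axle at its middle; origin at the centre of its underside. The wheel above it is 98 mm across; its raised hub, 33 mm across, has a flat top on which the nut must bear. By the spacers below, that top lies 36 to 52 mm under the axle's tip (9 mm above the tyre): not given more exactly, it must be felt.
- axle_foot (a point): Foot of the axle, on its axis in the block's upper face, 30 mm above the table. Round it, below the wheel, sits the spring washer: it yields at about 1.5 N on the hub, then gives 1 mm for every 3 N, and is flat at 15 N. Press with some 5 to 10 N over the nut's drag; on release the nut springs back up to 1 mm. Never over 15 N on the hub.
- spacer_center (a point): Centre of the spare spacer, half-way up: a loose plain bright steel ring without flange, 28 mm across, 18 mm high, 17 mm bore. It stands on one side or the other of the nut and is left alone.
- hex_key: Black hex key, 84 by 33 by 5 mm, lying on the table; origin at the centre of its underside. Left alone.
- steel_cup: Steel cup, 72 mm across and 82 mm high; origin at the centre of its underside. Left alone.
Things that resemble listed ones, but are neither listed nor needed, are in the scene too. Leave any purple or turquoise look-alike of the part that bears nut_center alone.

How it is judged:
On the way, in this order (a step that is already met when the one before it is completed fails the run):
1. the push nut is over the axle's tip (horizontal distance between nut_center and axle_tip below 0.004 m and z of nut_center in the frame of axle_tip between -0.05 and 0.006 m), for 0.1 s.
2. the nut bears on the hub and the wheel is down on its spring washer (contact force between push_nut and wheel above 3 N and horizontal distance between nut_center and axle_tip below 0.003 m), for 0.2 s.
At the end, for the whole second after the job is handed in: The push nut sits upright (within 0.12 rad) on the axle, centred within 3 mm, bites there by itself and still bears on the wheel's hub with 2 to 15 N, at rest and released (contact force between push_nut and wheel between 2 and 15 N and horizontal distance between nut_center and axle_tip below 0.003 m and z of nut_center in the frame of axle_tip below -0.018 m and angle between nut_center's own z axis and vertical below 0.12 rad and linear speed of push_nut below 0.005 m/s); the robot touches nothing.
It fails at once if the spring washer is squashed flat (more than 15 N between nut and wheel) (contact force between push_nut and wheel above 15 N).
It fails at once if the spare spacer, hex key or steel cup is moved more than 30 mm (distance of any of spacer_center, hex_key, steel_cup from where it was at the start of the episode above 0.03 m).
It also fails if it takes over 64 s, if anything falls off the work surface, if the arm or the gripper's body presses on something with over 40 N, if the wrist force passes 120 N, or if a joint passes its speed limit or range.

## Working session

There is one attempt and no reset: what is moved stays moved. The work goes in short steps, Python scripts to look and compute and a tool call to move; the robot and the scene stay as the last step left them, time stands still between calls to the robot, and variables do not carry over. Pictures are saved under pics/ and viewed, about 8 in all and at most 12, crops included, and the job is handed in when it is done.

Besides the shell and the picture viewer there is one more tool, called after "Emit:" as name(argument=value, ...) on one line, values as JSON. carry_out: Moves the arm, as the interface text tells. Its arguments: {"type":"object","properties":{"moves":{"type":"array","items":{"type":"number"}},"squeeze":{"type":"number"}},"required":["moves"]}

```bash
mkdir -p pics; python3 - <<'E'
from rig import manip
import cv2,numpy as np
print(manip.get_state())
for n in("scene","top","wrist"):
    print(n,manip.camera_info(n))
    im=manip.get_image(n); cv2.imwrite(f"pics/{n}0.png",im[:,:,::-1])
E
```

```text
{'clock': 0.0, 'qpos': array([ 1.07397843e+00,  2.76561560e-01,  1.50613360e+00, -6.59506456e-07,
        1.36070048e+00, -1.21001634e-01]), 'qd': array([-5.71329481e-04, -6.74590979e-04,  1.01637587e-03, -1.28669063e-03,
       -4.75678603e-04, -5.76972206e-05]), 'effort': array([-1.80532192e-03, -4.16776049e+01, -2.45813155e+01, -2.38882112e-04,
        1.09700594e-02, -4.75814758e-06]), 'position': array([0.21079392, 0.53439603, 0.2304586 ]), 'ee_rot': array([-2.73764108e-04,  1.86804117e-01,  9.82396768e-01, -8.58916922e-04]), 'contact_force': array([ 0.41660247, -0.21289398, -0.02900833]), 'moment': array([ 0.0184685 ,  0.00853838, -0.00855818]), 'width': 0.08551714963486581}
scene {'fov_y': 51.205920806764325, 'cx': 320.57297038945035, 'cy': 202.90207000742706, 'rvec': array([ 1.80195447, -1.12013648,  0.67637984]), 'tvec': array([-0.29280536,  0.32426727,  0.51038472])}
top {'fov_y': 57.10180721854118, 'cx': 312.86080010751823, 'cy': 197.80230672666687, 'rvec': array([ 2.1895169 , -2.17882499,  0.15357487]), 'tvec': array([-0.06865361,  0.59705717,  0.90510895])}
wrist {'fov_y': 67.4686498181091, 'cx': 319.23511012556156, 'cy': 203.0385897341819, 'hand_eye': array([[ 1.57352864e-03, -9.52080490e-01, -3.05843530e-01,
         7.83842914e-02],
       [ 9.99998759e-01,  1.52221936e-03,  4.06257848e-04,
         6.25240633e-04],
       [ 7.87707710e-05, -3.05843790e-01,  9.52081703e-01,
        -1.42854202e-01],
       [ 0.00000000e+00,  0.00000000e+00,  0.00000000e+00,
         1.00000000e+00]])}
```

View pics/scene0.png

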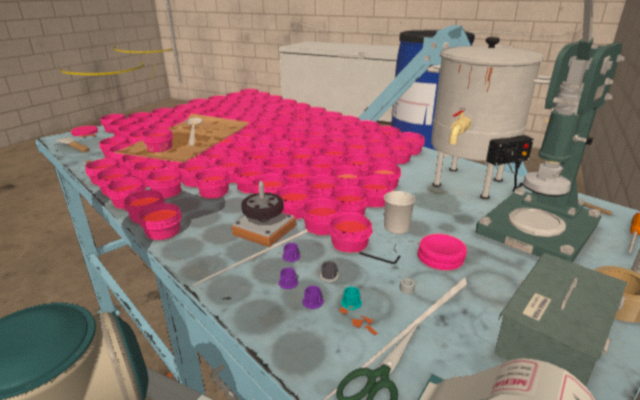

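View pics/top0.png

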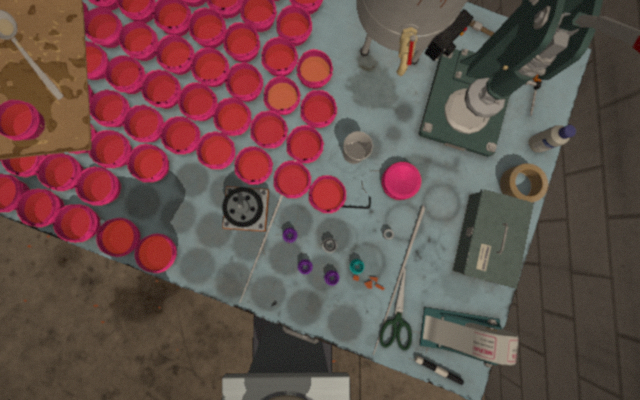

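Candidates for the nut, given as scene / top pixels:
- Dark collar on a bright flange at (330,270) / (328,243). This is my choice.
- Purple look-alikes at (291,252), (288,278) and (313,297).
- Turquoise look-alike at (351,297).
- The spacer, a plain ring, at (407,285) / (388,232).

The axle's tip is at about (261,182) / (243,207).

```bash
cat > h.py <<'E'
from rig import manip
import cv2,numpy as np
from scipy.spatial.transform import Rotation as R
def K(c):
    f=200/np.tan(np.radians(c["fov_y"]/2)); return np.array([[f,0,c["cx"]],[0,f,c["cy"]],[0,0,1]])
def cam(n,st=None):
    c=manip.camera_info(n)
    if n!="wrist": return K(c),cv2.Rodrigues(c["rvec"])[0],c["tvec"]
    T=np.eye(4);q=st["ee_rot"];T[:3,:3]=R.from_quat([q[1],q[2],q[3],q[0]]).as_matrix();T[:3,3]=st["position"]
    W=np.linalg.inv(T@c["hand_eye"]); return K(c),W[:3,:3],W[:3,3]
def proj(C,p):
    k,r,t=C; v=k@(r@np.array(p,float)+t); return (v[:2]/v[2]).round(1)
def atz(C,uv,z):
    k,r,t=C; d=r.T@np.linalg.solve(k,[uv[0],uv[1],1]); o=-r.T@t; return o+d*(z-o[2])/d[2]
def tri(C1,u1,C2,u2):
    P=[c[0]@np.c_[c[1],c[2]] for c in(C1,C2)]
    X=cv2.triangulatePoints(P[0],P[1],np.array(u1,float),np.array(u2,float)).ravel(); return X[:3]/X[3]
def snap(n,f):
    st=manip.get_state(); im=manip.get_image(n)[:,:,::-1].copy(); cv2.imwrite("pics/"+f,im); return st,im
E
python3 - <<'E'
from h import *
S,T=cam("scene"),cam("top")
for n,a,b,z in(("nut",(330,270),(328,243),.02),("axletip",(261,182),(243,207),.13),("spacer",(407,285),(388,232),.018),("cup",(399,197),(358,146),.082)):
    X=tri(S,a,T,b); print(n,X.round(4),proj(S,X),proj(T,X),atz(S,a,z).round(4),atz(T,b,z).round(4))
st=manip.get_state();print(proj(S,st["position"]),proj(T,st["position"]))
s=cv2.imread("pics/scene0.png");t=cv2.imread("pics/top0.png")
f=lambda i,x,y,w,h,k:cv2.resize(i[y:y+h,x:x+w],None,fx=k,fy=k,interpolation=cv2.INTER_CUBIC)
a=np.hstack([f(s,225,170,66,50,6),f(s,300,245,66,50,6)]);b=np.hstack([f(t,210,182,66,50,6),f(t,300,218,66,50,6)])
cv2.imwrite("pics/crop1.png",np.vstack([a,b])[:, :800])
E
```

```text
nut [ 0.4833 -0.1073  0.0106] [329.4 270. ] [328.5 242.7] [ 0.4724 -0.1136  0.02  ] [ 0.4828 -0.1052  0.02  ]
axletip [0.5632 0.0981 0.1326] [262.1 182. ] [241.8 207.8] [0.5669 0.1038 0.13  ] [0.5651 0.0958 0.13  ]
spacer [ 0.5109 -0.2619  0.0074] [407.6 284.9] [387.5 232.2] [ 0.4966 -0.2638  0.018 ] [ 0.5114 -0.2608  0.018 ]
cup [ 0.7207 -0.1744  0.0841] [399. 197.] [358. 146.] [ 0.7247 -0.1733  0.082 ] [ 0.7212 -0.1748  0.082 ]
[-41.4 162.3] [ -8.6 392.5]
```

View pics/crop1.png

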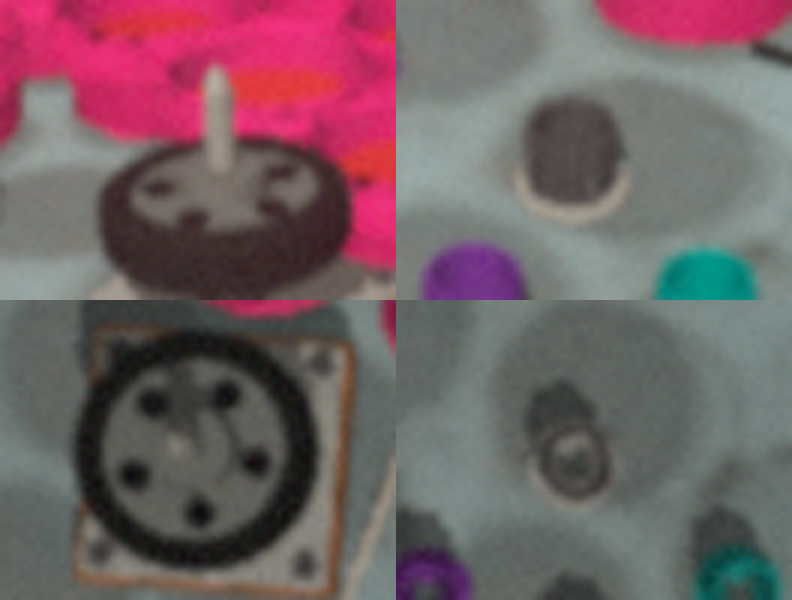

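View pics/wrist0.png

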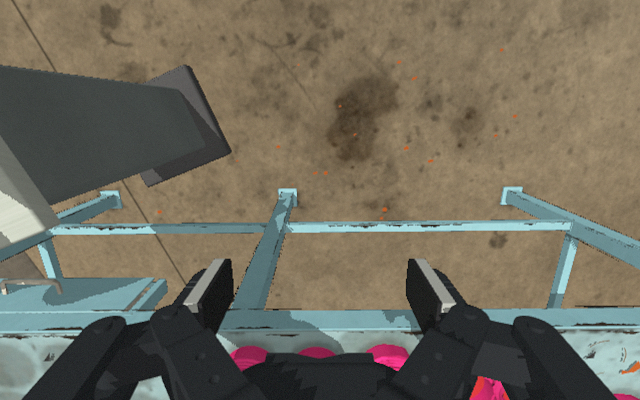

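The scene crop shows a dark ribbed collar on a bright flange at (329,270), so that is the nut. The axle tip sits at scene (261,182) / top (240,206.5). The wrist view only shows the floor and the table edge. I'll go above the axle first, look from close by, then move on to the nut.

Emit:
carry_out(moves=[100,1.8,-2.2,0,0.019,100,1.8,-2.2,0,0.019,100,1.8,-2.2,0,0.019,100,1.8,-2.2,0,0.019,100,1.8,-2.2,0,0.019,100,1.8,-2.2,0,0.019,100,1.8,-2.2,0,0.019,100,1.8,-2.2,0,0.019,100,1.8,-2.2,0,0.019,100,1.8,-2.2,0,0.019])

```text
clock: 1.15
position: [0.3914, 0.3138, 0.2311]
ee_rot: [-0.0, 0.092, 0.996, -0.0]
contact_force: [0.7, -0.0, -0.1]
width: 0.0853
```

Emit:
carry_out(moves=[100,1.8,-2.2,0,0.019,100,1.8,-2.2,0,0.019,100,1.8,-2.2,0,0.019,100,1.8,-2.2,0,0.019,100,1.8,-2.2,0,0.019,100,1.8,-2.2,0,0.019,100,1.8,-2.2,0,0.019,100,1.8,-2.2,0,0.019,100,1,-2.2,0,0.019,100,0,-2,0,0.019])

```text
clock: 2.15
position: [0.5464, 0.0956, 0.2307]
ee_rot: [0.0, -0.002, 1.0, -0.0]
contact_force: [0.7, -0.1, -0.1]
width: 0.0855
```

Emit:
carry_out(moves=[100,0,0,0,0,100,0,0,0,0,100,0,0,0,0,100,0,0,0,0,100,0,0,0,0,100,0,0,0,0,100,0,0,0,0,100,0,0,0,0,100,0,0,0,0,100,0,0,0,0])

```text
clock: 3.15
position: [0.5451, 0.0969, 0.2313]
ee_rot: [-0.0, -0.002, 1.0, 0.0]
contact_force: [0.3, 0.6, -0.7]
width: 0.0854
```

```bash
python3 - <<'E'
from h import *
st,im=snap("wrist","w1.png"); print(st["position"],st["ee_rot"],st["contact_force"])
E
```

```text
[0.54505384 0.09686931 0.23133216] [-5.38924444e-07 -2.08469030e-03  9.99997826e-01  5.09473457e-05] [ 0.33361735  0.55173554 -0.70539199]
```

View pics/w1.png

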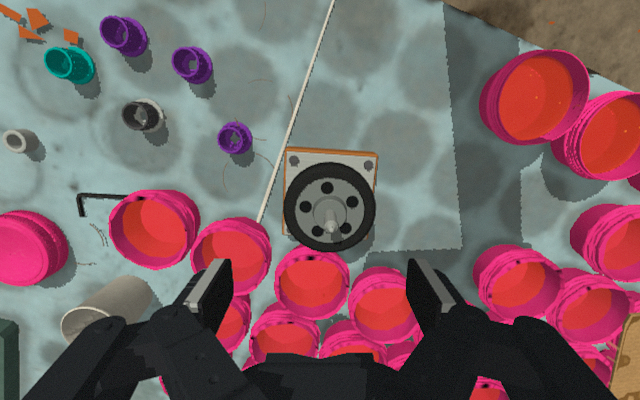

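The wrist view shows the axle rod pointing toward the camera, with its tip near (331,232). The nut's dark collar is near (140,116), with the flange to its right.

```bash
python3 - <<'E'
from h import *
st=manip.get_state(); C=cam("wrist",st); s=cv2.imread("pics/w1.png")
for uv in((331,232),(331,229)): print("tip",atz(C,uv,.13).round(4))
print("nut top",atz(C,(137,118),.028).round(4)," flange", atz(C,(146,114),.003).round(4))
S,T=cam("scene"),cam("top")
print("tip tri",tri(S,(261,181.7),T,(240,206.5)), "tip top",atz(T,(240,206.5),.13),"nut top",atz(T,(329.5,244.3),.028))
f=lambda i,x,y,w,h,k:cv2.resize(i[y:y+h,x:x+w],None,fx=k,fy=k,interpolation=cv2.INTER_CUBIC)
cv2.imwrite("pics/crop2.png",np.hstack([f(s,300,190,48,60,8),f(s,115,90,50,60,8)]))
E
```

```text
tip [0.5721 0.1081 0.13  ]
tip [0.5693 0.108  0.13  ]
nut top [ 0.4799 -0.1056  0.028 ]  flange [ 0.4762 -0.1087  0.003 ]
tip tri [0.56590936 0.10269174 0.13136129] tip top [0.56621487 0.10261024 0.13      ] nut top [ 0.47968847 -0.10843388  0.028     ]
```

View pics/crop2.png

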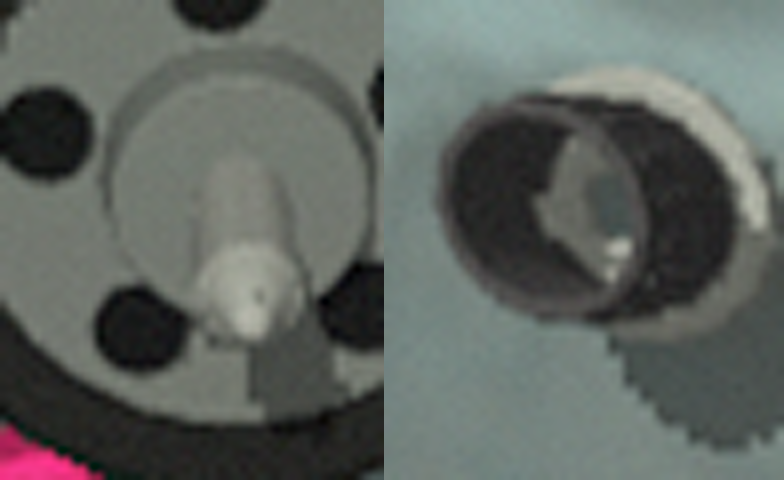

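The close crop puts the tip at about (331.6,230.5). The nut's upper rim centre is at about (135,116), with the teeth visible inside the collar. Next I'll move above the nut for a close look.

Emit:
carry_out(moves=[80,-0.8,-2.3,0,0,80,-0.8,-2.3,0,0,80,-0.8,-2.3,-1,0,80,-0.8,-2.3,-1,0,80,-0.8,-2.3,-1,0,80,-0.8,-2.3,-1,0,80,-0.8,-2.3,-1,0,80,-0.7,-2.2,-1,0,80,-0.7,-2.2,-1,0,80,0,0,-1,0])

```text
clock: 4.2
position: [0.4746, -0.1103, 0.151]
ee_rot: [0.0, -0.001, 1.0, -0.001]
contact_force: [-0.0, -0.3, 0.4]
width: 0.0684
```

Emit:
carry_out(moves=[80,0,0,0,0,80,0,0,0,0,80,0,0,0,0,80,0,0,0,0,80,0,0,0,0,80,0,0,0,0,80,0,0,0,0,80,0,0,0,0,80,0,0,0,0,80,0,0,0,0])

```text
clock: 5.2
position: [0.475, -0.1081, 0.1513]
ee_rot: [-0.0, -0.002, 1.0, 0.0]
contact_force: [-1.2, 1.1, 0.6]
width: 0.0682
```

```bash
python3 - <<'E'
from h import *
st,im=snap("wrist","w2.png"); C=cam("wrist",st); print(st["position"],st["ee_rot"],st["contact_force"])
for p in((.479,-.108,.028),(.479,-.108,.004)): print(proj(C,p))
cv2.imwrite("pics/crop3.png",cv2.resize(im[60:360,120:520],(800,600)))
E
```

```text
[ 0.47504447 -0.1081394   0.15131801] [-7.00843206e-06 -2.05087487e-03  9.99997896e-01  5.07932177e-05] [-1.21902198  1.10634845  0.60316486]
[318.6 199.6]
[318.6 192.5]
```

View pics/crop3.png

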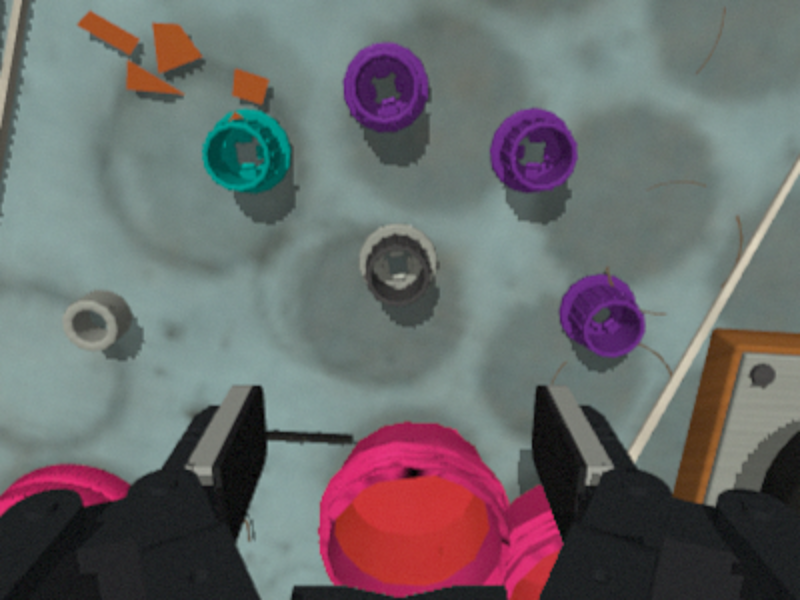

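The look from above shows the collar rim centre at px (320,196) and the flange centre at (319,189), so the nut is at about (0.476, -0.107). The jaws are centred on it and the neighbours are clear. I'll descend and grip.

Emit:
carry_out(moves=[80,0.1,0.1,-2,0,80,0,0,-2,0,80,0,0,-2,0,80,0,0,-2,0,80,0,0,-2,0,80,0,0,-1.5,0,80,0,0,-1,0,80,0,0,-1,0,80,0,0,-0.5,0,80,0,0,0,0])

```text
clock: 6.25
position: [0.4759, -0.107, 0.0109]
ee_rot: [-0.0, -0.002, 1.0, 0.0]
contact_force: [-0.6, -0.1, 0.1]
width: 0.0682
```

Emit:
carry_out(moves=[80,0,0,-0.4,0,80,0,0,0,0,60,0,0,0,0,40,0,0,0,0,20,0,0,0,0,10,0,0,0,0,10,0,0,0,0,10,0,0,0,0,10,0,0,0,0,10,0,0,0,0], squeeze=40)

```text
clock: 7.25
position: [0.4764, -0.1073, 0.0078]
ee_rot: [0.0, -0.002, 1.0, -0.0]
contact_force: [-0.8, -0.0, 5.7]
width: 0.0281
```

Emit:
carry_out(moves=[10,0,0,0.2,0,10,0,0,0.2,0,10,0,0,0.5,0,10,0,0,1,0,10,0,0,2,0,10,0,0,2,0,10,0,0,2,0,10,0,0,2,0,10,0,0,0,0,10,0,0,0,0])

```text
clock: 8.25
position: [0.4761, -0.1071, 0.1066]
ee_rot: [0.0, -0.002, 1.0, -0.0]
contact_force: [-0.2, -0.6, -1.0]
width: 0.028
```

```bash
python3 - <<'E'
from h import *
st,im=snap("wrist","w3.png"); print(st["position"],st["contact_force"],st["moment"],st["width"])
cv2.imwrite("pics/crop4.png",cv2.resize(im[200:400,180:460],(784,560)))
E
```

```text
[ 0.47607271 -0.10707579  0.10663589] [-0.21554859 -0.62155052 -0.96054268] [-0.02596448  0.03819701  0.00208955] 0.02796953745366704
```

View pics/crop4.png

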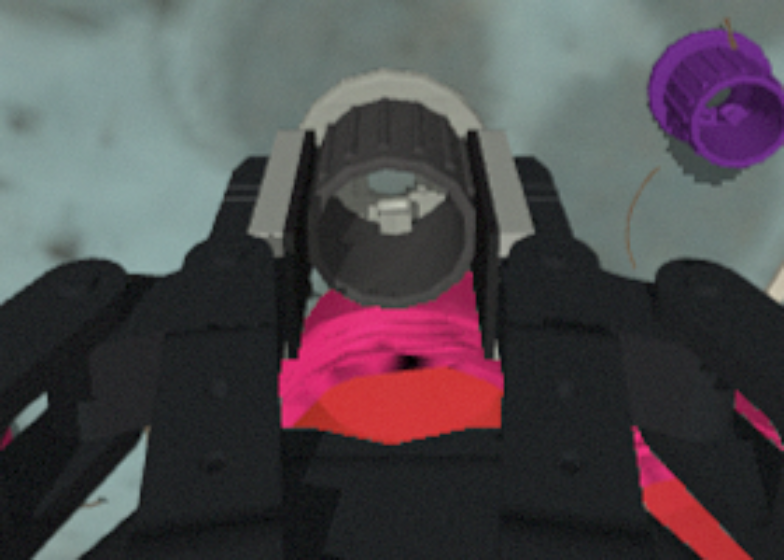

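The nut is held: flange visible in front of the pads, upper rim centre at px (320,284), and -1 N in z matches its weight. Next step: work out the nut's offset in the tool frame and the tip position.

```bash
python3 - <<'E'
from h import *
st=manip.get_state(); C=cam("wrist",st); p=st["position"]
q=atz(C,(320.2,284.3),p[2]+.0202); print("nut rel TCP",(q-p).round(4))
st["position"]=np.array([.54505,.09687,.23133]); st["ee_rot"]=np.array([0,-.00208,1,0]); C1=cam("wrist",st)
print("tip",atz(C1,(331.6,230.5),.13).round(4)," hub c",atz(C1,(330,213.3),.086).round(4))
E
```

```text
nut rel TCP [0.0015 0.0012 0.0202]
tip [0.5707 0.1086 0.13  ]  hub c [0.5704 0.1087 0.086 ]
```

Emit:
carry_out(moves=[10,0,0,2.5,0,10,0,0,2.5,0,10,0.3,0.6,2.5,0,10,1,2.3,2.3,0,10,1.5,3.5,0,0,10,1.5,3.5,0,0,10,1.5,3.5,0,0,10,1.5,3.5,0,0,10,1.2,2.8,0,0,10,0.8,1.7,0,0])

```text
clock: 9.3
position: [0.5689, 0.109, 0.2025]
ee_rot: [-0.001, -0.003, 1.0, 0.0]
contact_force: [-0.1, 0.7, -1.1]
width: 0.0283
```

Emit:
carry_out(moves=[10,0,0,0,0,10,0,0,0,0,10,0,0,0,0,10,0,0,0,0,10,0,0,0,0,10,0,0,0,0,10,0,0,0,0,10,0,0,0,0,10,0,0,0,0,10,0,0,0,0])

```text
clock: 10.3
position: [0.5691, 0.107, 0.2044]
ee_rot: [0.0, -0.002, 1.0, 0.0]
contact_force: [-0.2, -0.2, -1.6]
width: 0.0281
```

```bash
python3 - <<'E'
from h import *
st,im=snap("wrist","w4.png"); print(st["position"],st["contact_force"],st["moment"],st["width"])
s2,sc=snap("scene","s4.png"); C=cam("wrist",st); p=st["position"]
print(proj(C,[.5707,.1086,.13]),proj(cam("scene"),[.566,.1026,.13]))
f=lambda i,x,y,w,h,k:cv2.resize(i[y:y+h,x:x+w],None,fx=k,fy=k,interpolation=cv2.INTER_CUBIC)
cv2.imwrite("pics/crop5.png",np.hstack([f(im,260,180,120,140,4),f(sc,222,110,78,140,4)]))
E
```

```text
[0.56905389 0.10696112 0.20435245] [-0.17761899 -0.20782398 -1.62492326] [ 0.00599553 -0.04382693 -0.01750097] 0.028063227690069265
[320.4 215.4] [261.2 182.2]
```

View pics/crop5.png

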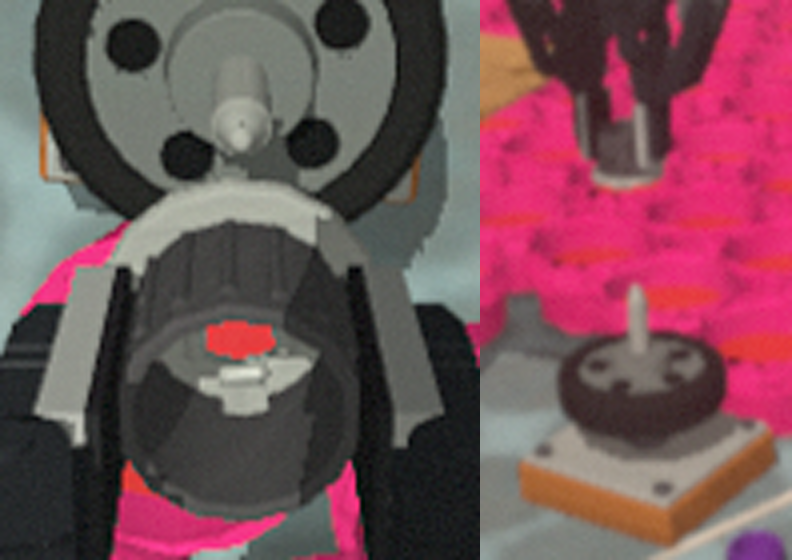

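Wrist: tip at px (320.2,212), in line with the nut's column. Scene: flange centre at about (258.8,155), tip at about (261.2,181.5). I'll check the x offset with the scene camera.

```bash
python3 - <<'E'
from h import *
S=cam("scene"); st=manip.get_state(); p=st["position"]; C=cam("wrist",st)
print("tip wrist",atz(C,(320.2,212),.13).round(4), "nut rim px now", proj(C,p+[.0015,.0012,.0202]))
fz=p[2]-.0078+.002
print("flange scene",atz(S,(258.8,155),fz).round(4),"tip scene",atz(S,(261.2,181.5),.13).round(4))
base=np.array([.568,.1075,fz])
for d in([0,0,0],[.005,0,0],[0,.005,0]): print(d,proj(S,base+d))
print(proj(S,[.568,.1075,.13]),proj(S,[.568,.1075,.086]))
# refine tip and flange in scene via column profiles
im=cv2.imread("pics/s4.png"); 
E
```

```text
tip wrist [0.5679 0.1084 0.13  ] nut rim px now [320.2 284.4]
flange scene [0.5587 0.0984 0.1985] tip scene [0.5694 0.1049 0.13  ]
[0, 0, 0] [257.7 153. ]
[0.005, 0, 0] [259.  152.2]
[0, 0.005, 0] [255.8 152.6]
[259.9 181.5] [261.2 198.9]
```

Emit:
carry_out(moves=[10,-0.1,0,-1,0,10,0,0,-1,0,10,0,0,-1,0,10,0,0,-1,0,10,0,0,-1,0,10,0,0,-0.7,0,10,0,0,-0.4,0,10,0,0,-0.4,0,10,0,0,-0.3,0,10,0,0,0,0])

```text
clock: 11.4
position: [0.568, 0.1069, 0.1361]
ee_rot: [-0.0, -0.002, 1.0, 0.0]
contact_force: [0.7, 0.3, -1.1]
width: 0.028
```

Emit:
carry_out(moves=[10,0,0,-0.1,0,10,0,0,-0.1,0,10,0,0,-0.1,0,10,0,0,-0.1,0,10,0,0,0,0,10,0,0,0,0,10,0,0,0,0,10,0,0,0,0,10,0,0,0,0,10,0,0,0,0])

```text
clock: 12.4
position: [0.5681, 0.1069, 0.1323]
ee_rot: [0.0, -0.002, 1.0, 0.0]
contact_force: [0.6, -1.0, -0.4]
width: 0.028
```

```bash
python3 - <<'E'
from h import *
st,im=snap("wrist","w5.png"); print(st["position"],st["contact_force"],st["moment"],st["width"])
s2,sc=snap("scene","s5.png")
f=lambda i,x,y,w,h,k:cv2.resize(i[y:y+h,x:x+w],None,fx=k,fy=k,interpolation=cv2.INTER_CUBIC)
cv2.imwrite("pics/crop6.png",np.hstack([f(im,270,215,100,100,5),f(sc,240,150,50,100,5)]))
E
```

```text
[0.5680711  0.10691033 0.13233573] [ 0.57724819 -1.03502656 -0.36483237] [-0.00098487 -0.00521506 -0.01378677] 0.02796797921153395
```

View pics/crop6.png

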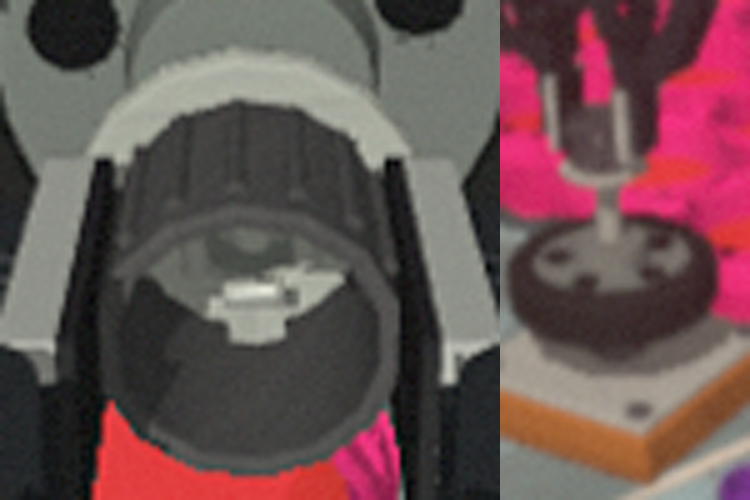

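The tip is in the mouth: the scene crop shows the shaft directly under the flange, with no contact force yet. I'll go down slowly and watch the drag.

Emit:
carry_out(moves=[10,0,0,-0.1,0,10,0,0,-0.1,0,10,0,0,-0.1,0,10,0,0,-0.1,0,10,0,0,-0.1,0,10,0,0,-0.1,0,10,0,0,0,0,10,0,0,0,0,10,0,0,0,0,10,0,0,0,0])

```text
clock: 13.5
position: [0.5681, 0.1069, 0.1264]
ee_rot: [0.0, -0.002, 1.0, 0.0]
contact_force: [0.4, -0.1, -0.8]
width: 0.0282
```

Emit:
carry_out(moves=[10,0,0,-0.1,0,10,0,0,-0.1,0,10,0,0,-0.1,0,10,0,0,-0.1,0,10,0,0,-0.1,0,10,0,0,-0.1,0,10,0,0,-0.1,0,10,0,0,-0.1,0,10,0,0,-0.1,0,10,0,0,-0.1,0])

```text
clock: 14.5
position: [0.5685, 0.1069, 0.1209]
ee_rot: [0.002, -0.002, 1.0, -0.0]
contact_force: [-7.7, -1.2, 27.3]
width: 0.028
```

```bash
python3 - <<'E'
from h import *
st,im=snap("wrist","w6.png"); print(st["position"],st["contact_force"],st["moment"],st["width"])
E
```

```text
[0.56852865 0.10687634 0.12093669] [-7.71479233 -1.21966604 27.27264408] [-0.18816879  1.21688933  0.01028582] 0.028026649999695025
```

Fz is 27 N and Fx is -7.7 N, so the axle is pushing the nut toward -x. The nut sits slightly too far in +x, as the wrist look suggested. I'll ease the load and shift toward -x.

Emit:
carry_out(moves=[10,0,0,0.1,0,10,0,0,0.1,0,10,-0.05,0,0.05,0,10,-0.05,0,0,0,10,-0.05,0,0,0,10,0,0,0,0,10,0,0,0,0,10,0,0,0,0,10,0,0,0,0,10,0,0,0,0])

```text
clock: 15.55
position: [0.5684, 0.107, 0.1217]
ee_rot: [0.003, -0.002, 1.0, 0.0]
contact_force: [-1.6, 0.0, 13.1]
width: 0.0284
```

Emit:
carry_out(moves=[10,0,0,-0.05,0,10,0,0,-0.05,0,10,0,0,-0.05,0,10,0,0,-0.05,0,10,0,0,-0.05,0,10,0,0,0,0,10,0,0,0,0,10,0,0,0,0,10,0,0,0,0,10,0,0,0,0])

```text
clock: 16.55
position: [0.5683, 0.1068, 0.121]
ee_rot: [0.003, -0.002, 1.0, 0.0]
contact_force: [-4.6, -1.7, 21.3]
width: 0.0281
```

```bash
python3 - <<'E'
from h import *
st,im=snap("wrist","w7.png"); print(st["position"],st["ee_rot"],st["contact_force"],st["moment"],st["width"])
s2,sc=snap("scene","s7.png")
f=lambda i,x,y,w,h,k:cv2.resize(i[y:y+h,x:x+w],None,fx=k,fy=k,interpolation=cv2.INTER_CUBIC)
cv2.imwrite("pics/crop7.png",np.hstack([f(im,270,215,100,100,5),f(sc,240,150,50,100,5)]))
E
```

```text
[0.56834683 0.10683137 0.12100976] [ 3.13558477e-03 -2.19533933e-03  9.99992674e-01  2.92148633e-05] [-4.59617913 -1.68291976 21.25943821] [-0.10148561  0.61932758 -0.00609638] 0.028066406184587923
```

View pics/crop7.png

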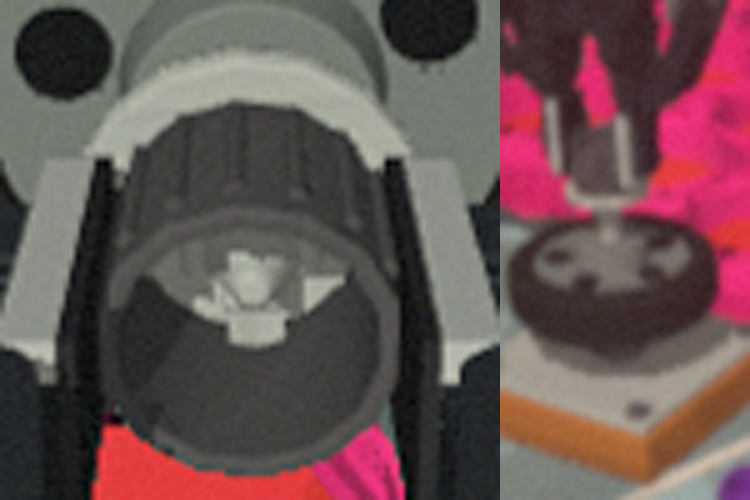

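The crop shows the axle's point coming up through the teeth, centred sideways. The ring of teeth is still riding on the taper, where the wedging force exceeds the steady drag. Fx scales with Fz, so it comes mostly from arm compliance. I'll correct x a little and keep pressing; the hub is still about 2 cm below.

Emit:
carry_out(moves=[10,-0.05,0,0,0,10,-0.05,0,-0.05,0,10,0,0,-0.05,0,10,0,0,-0.05,0,10,0,0,0,0,10,0,0,0,0,10,0,0,0,0,10,0,0,0,0,10,0,0,0,0,10,0,0,0,0])

```text
clock: 17.65
position: [0.5686, 0.1069, 0.1156]
ee_rot: [0.003, -0.002, 1.0, 0.0]
contact_force: [4.6, -0.3, 3.5]
width: 0.028
```

It is past the taper: Fz is now 3.5 N. I'll take the x bias back out and slide down to just above the highest possible hub position.

Emit:
carry_out(moves=[10,0.1,0,0,0,10,0.1,0,0,0,10,0.05,0,-0.1,0,10,0,0,-0.1,0,10,0,0,-0.1,0,10,0,0,-0.1,0,10,0,0,-0.1,0,10,0,0,-0.1,0,10,0,0,-0.1,0,10,0,0,-0.1,0])

```text
clock: 18.65
position: [0.5684, 0.1071, 0.1082]
ee_rot: [0.001, -0.002, 1.0, 0.0]
contact_force: [1.1, -0.1, 9.8]
width: 0.0278
```

Emit:
carry_out(moves=[10,0,0,-0.05,0,10,0,0,-0.05,0,10,0,0,-0.05,0,10,0,0,-0.05,0,10,0,0,0,0,10,0,0,0,0,10,0,0,0,0,10,0,0,0,0,10,0,0,0,0,10,0,0,0,0])

```text
clock: 19.65
position: [0.5683, 0.1072, 0.1058]
ee_rot: [0.0, -0.002, 1.0, 0.0]
contact_force: [1.9, -0.4, 8.7]
width: 0.0279
```

Emit:
carry_out(moves=[10,0,0,-0.02,0,10,0,0,-0.02,0,10,0,0,-0.02,0,10,0,0,-0.02,0,10,0,0,-0.02,0,10,0,0,-0.02,0,10,0,0,-0.02,0,10,0,0,-0.02,0,10,0,0,-0.02,0,10,0,0,-0.02,0])

```text
clock: 20.65
position: [0.5682, 0.1072, 0.104]
ee_rot: [0.0, -0.002, 1.0, 0.0]
contact_force: [2.0, -0.2, 11.0]
width: 0.0275
```

Emit:
carry_out(moves=[10,0,0,-0.02,0,10,0,0,-0.02,0,10,0,0,-0.02,0,10,0,0,-0.02,0,10,0,0,-0.02,0,10,0,0,-0.02,0,10,0,0,-0.02,0,10,0,0,-0.02,0,10,0,0,-0.02,0,10,0,0,-0.02,0])

```text
clock: 21.65
position: [0.5683, 0.1072, 0.1021]
ee_rot: [0.0, -0.002, 1.0, 0.0]
contact_force: [0.6, 0.2, 10.5]
width: 0.0283
```

Emit:
carry_out(moves=[10,0,0,-0.02,0,10,0,0,-0.02,0,10,0,0,-0.02,0,10,0,0,-0.02,0,10,0,0,-0.02,0,10,0,0,-0.02,0,10,0,0,-0.02,0,10,0,0,-0.02,0,10,0,0,-0.02,0,10,0,0,-0.02,0])

```text
clock: 22.65
position: [0.5683, 0.1072, 0.1001]
ee_rot: [0.0, -0.002, 1.0, 0.0]
contact_force: [0.3, 1.4, 9.8]
width: 0.0283
```

```bash
cat > f.py <<'E'
from h import *
F=[]
for i in range(6):
    manip.get_image("top"); s=manip.get_state(); F.append(np.r_[s["contact_force"],s["position"][2]*1e3])
print(s["clock"],np.mean(F,0).round(2),np.std(F,0).round(2))
E
python3 f.py
```

```text
22.95 [ 1.200e+00 -2.000e-02  9.260e+00  9.994e+01] [0.29 0.53 0.46 0.04]
```

Emit:
carry_out(moves=[10,0,0,-0.02,0,10,0,0,-0.02,0,10,0,0,-0.02,0,10,0,0,-0.02,0,10,0,0,-0.02,0,10,0,0,-0.02,0,10,0,0,-0.02,0,10,0,0,-0.02,0,10,0,0,-0.02,0,10,0,0,-0.02,0])

```text
clock: 23.95
position: [0.5683, 0.1072, 0.0982]
ee_rot: [0.001, -0.002, 1.0, 0.0]
contact_force: [0.3, -0.2, 12.4]
width: 0.0278
```

Emit:
carry_out(moves=[10,0,0,-0.02,0,10,0,0,-0.02,0,10,0,0,-0.02,0,10,0,0,-0.02,0,10,0,0,-0.02,0,10,0,0,-0.02,0,10,0,0,-0.02,0,10,0,0,-0.02,0,10,0,0,-0.02,0,10,0,0,-0.02,0])

```text
clock: 24.95
position: [0.5683, 0.1072, 0.097]
ee_rot: [0.001, -0.002, 1.0, 0.0]
contact_force: [-0.9, 0.1, 14.7]
width: 0.0278
```

Hub felt: Fz and the lag behind the command both started rising at TCP z ≈ 0.0985. The sliding drag reads about 10 N and Fz is now 14.7 N, so about 4.7 N on the hub. I'll press on in small steps to about 8 N.

Emit:
carry_out(moves=[10,0,0,-0.02,0,10,0,0,-0.02,0,10,0,0,-0.02,0,10,0,0,-0.02,0,10,0,0,-0.02,0,10,0,0,-0.02,0,10,0,0,0,0,10,0,0,0,0,10,0,0,0,0,10,0,0,0,0])

```text
clock: 25.95
position: [0.5683, 0.1072, 0.096]
ee_rot: [0.001, -0.002, 1.0, 0.0]
contact_force: [-0.5, 0.6, 16.4]
width: 0.0283
```

```bash
python3 f.py
```

```text
26.25 [-0.94 -0.44 16.52 96.03] [0.75 0.41 0.55 0.01]
```

About 7–8 N on the hub with the wheel 2–2.5 mm down, which is within the asked band. I'll unload the arm to near zero, then open the jaws.

Emit:
carry_out(moves=[10,0,0,0.05,0,10,0,0,0.05,0,10,0,0,0.05,0,10,0,0,0.05,0,10,0,0,0.05,0,10,0,0,0,0,10,0,0,0,0,10,0,0,0,0,10,0,0,0,0,10,0,0,0,0])

```text
clock: 27.25
position: [0.5683, 0.1072, 0.0964]
ee_rot: [0.0, -0.002, 1.0, 0.0]
contact_force: [2.9, 0.1, 5.8]
width: 0.0279
```

```bash
python3 f.py
```

```text
27.55 [ 2.42  0.79  5.51 96.41] [0.53 0.42 0.33 0.01]
```

Emit:
carry_out(moves=[10,0.05,0,0.05,0,10,0.05,0,0.05,0,10,0,0,0,0,20,0,0,0,0,40,0,0,0,0,60,0,0,0,0,80,0,0,0,0,80,0,0,0,0,80,0,0,0,0,80,0,0,0,0])

```text
clock: 28.55
position: [0.569, 0.1069, 0.0971]
ee_rot: [-0.0, -0.002, 1.0, 0.0]
contact_force: [-0.6, -0.8, 0.1]
width: 0.0684
```

Emit:
carry_out(moves=[80,0,0,0.5,0,80,0,0,1,0,80,0,0,1.5,0,80,0,0,2,0,80,0,0,2,0,80,0,0,2,0,80,0,0,2,0,80,0,0,1,0,80,0,0,0,0,80,0,0,0,0])

```text
clock: 29.55
position: [0.5687, 0.1069, 0.2168]
ee_rot: [-0.0, -0.002, 1.0, 0.0]
contact_force: [0.6, -0.2, -0.6]
width: 0.0683
```

```bash
python3 f.py; python3 - <<'E'
from h import *
st,im=snap("wrist","w9.png"); s2,sc=snap("scene","s9.png"); print(st["position"],st["contact_force"],st["width"])
C=cam("wrist",st); print(proj(C,[.57,.1085,.13]))
f=lambda i,x,y,w,h,k:cv2.resize(i[y:y+h,x:x+w],None,fx=k,fy=k,interpolation=cv2.INTER_CUBIC)
cv2.imwrite("pics/crop9.png",np.hstack([f(im,260,130,120,130,4),f(sc,222,140,75,130,4)]))
E
```

```text
29.85 [-1.000e-01  0.000e+00 -1.200e-01  2.161e+02] [0.51 0.54 0.83 0.14]
[0.56871682 0.10685744 0.21631682] [0.27880029 0.02133396 0.60767582] 0.06843926354550256
[320.4 210. ]
```

View pics/crop9.png

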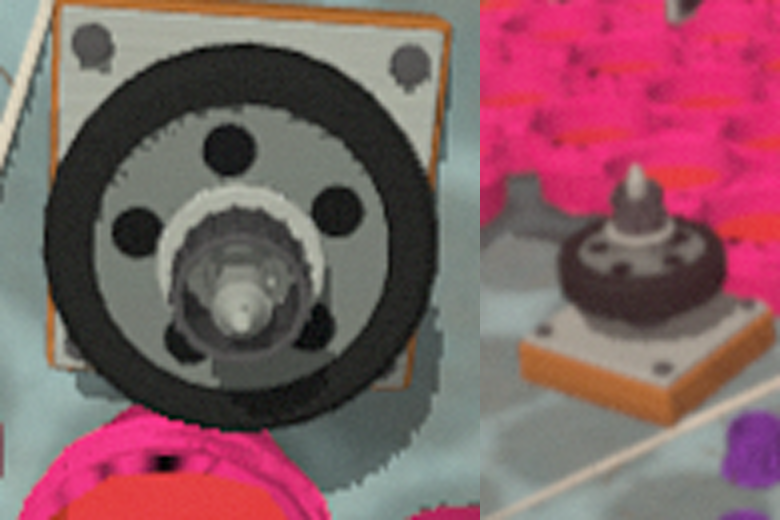

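The nut stands upright on the hub with the axle point centred in its bore, and the gripper is clear, so I'm handing in.

```bash
python3 -c "
from rig import manip
print(manip.sign_off())"
```

```text
the job is handed in; nothing more can be done
None
```

I gripped the dark flanged nut, set it over the axle and pressed it down until it bore on the hub. Then I eased the arm off, opened the jaws, lifted clear and handed in at about 30 s.

- **Entry:** the nut stuck on the axle's taper, reading 27 N upward and −7.7 N in x. I eased off, shifted about 2.5 mm toward −x and pressed again, and it went through. This was about 2 cm above the hub. I then took the shift back out.
- **Pressing:** the sliding drag read about 10 N, a little above the stated 3 to 9 N. I felt the hub at TCP z ≈ 0.0985 m and stopped at 16.5 N total. That is about 7 N on the hub by force difference, or 8 to 9 N by travel. The two disagree slightly, but both are under 15 N.
- **Last checks:** the last pictures show the nut upright on the hub with the axle's point centred in its bore. The gripper was about 12 cm clear and read about zero force. No other loose thing was handled, though I did not re-measure where they stand.
- **Not measured:** the hub force after release could not be read directly. Allowing up to 1 mm of spring-back, I estimate 4 to 7 N, within the 2 to 15 N required.
- **Disagreement:** the cameras put the tip's x and y 2 to 6 mm apart, so I set the final alignment from the wrist camera and the contact forces.

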